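# Air the sample chamber

### The job

Air the bench sample chamber before its next batch: pull the drop door at its front right down to its stop, push it back up until it is fully shut, then lift the sprung top lid by its bar until the lid stands at the same angle as the pointer arm on the chamber's side. Finish while still holding the lid there with the gripper: it springs shut if let go. Leave the pointer as it is set and do not shift the bottles and other things around.

Things in the scene. Friction and masses are not known exactly. Their poses are not given: they have to be found in the camera images.
- unit: the sample chamber, a white box fixed to the bench, 330 mm deep (its x), 280 mm wide (its y). Origin on the bench under the middle of its front face; x points from front to back, y to its left as the robot sees it, z up. The front 120 mm is a bay with a flat deck 115 mm high; behind it the chamber is 168 mm high under the lid
- door (a joint): angle of the bottom-hinged front door (rad): 0 shut and upright, grows as it is pulled down towards the robot, 1.45 at its lower stop (nearly level). A stiff friction hinge: it stays where it is left and takes about 3 N at the bar; it may start ajar, up to 0.3
- door_bar (a point): middle of the door's bar handle: round dark steel, 12 mm thick, 120 mm long along the unit's y, on two arms in the door's own plane, 110 mm from the hinge axis, 40 mm beyond the edge of the 12 mm thick, 206 mm wide panel; can be pinched from above at any door angle. Shut: 150 mm above the bench, 35 mm above deck level, 8 mm in front of the front face. The point's z points from hinge to bar
- door_hinge (a point): point on the door's hinge axis (parallel to the unit's y), 40 mm above the bench, below the middle of the bar
- lid: the white top lid, 276 mm wide, starts shut and level. Origin in the middle of its bar handle (round, 12 mm thick, 120 mm long along y, on two arms in the lid's plane, 43 mm in front of the panel's edge; pinch it from above); its x points to the hinge axis, 190 mm behind. Shut, the bar is 175 mm above the bench, 83 mm behind the shut door's bar. Spring and weight pull it shut: 3 to 6 N at the bar
- pointer_tip (a point): tip of the pointer, a flat aluminium arm 150 mm long, 12 mm wide, with a round black end, just outside the lid's left (unit +y) edge, 155 mm from the middle, by a bent steel quadrant bar. It pivots on the lid's hinge axis, held by friction only, tip 0.35 to 0.70 rad above level. The point's x points from tip to pivot: the lid's x must come parallel to it
- amber_tall: amber glass bottle, 62 mm across, 165 mm tall; a bystander, origin at its underside
- amber_short: amber glass bottle, 56 mm across, 130 mm tall; a bystander, origin at its underside
- white_bottle: white plastic bottle, 74 mm across, 165 mm tall; a bystander, origin at its underside
- dropper: small amber dropper bottle, 32 mm across, 60 mm tall, standing on the left corner of the chamber's front deck; a bystander, origin at its underside
- beaker: glass beaker, 70 mm across, 85 mm tall; a bystander, origin at its underside
- jar: small glass jar with a black cap, 36 mm across, 50 mm tall, standing on the right corner of the front deck; a bystander, origin at its underside

How it is judged:
On the way, in this order (a step that is already met when the one before it is completed fails the run):
1. the front door is pulled right down (joint over 1.36) (value of joint door above 1.36 rad), for 0.1 s.
2. the front door is pushed fully shut again (joint under 0.05) (value of joint door below 0.05 rad), for 0.2 s.
3. the lid is held by the fingers at the pointer's angle (angle between the x axis of lid and the x axis of pointer_tip, either way round below 0.08 rad and angle between lid's own z axis and vertical above 0.25 rad and contact force between the fingers and lid above 1 N and value of joint door below 0.07 rad), for 0.3 s.
At the end, for the whole second after the job is handed in: The fingers hold the lid (over 1 N of contact), still (under 0.1 rad/s), within 0.08 rad of the pointer arm's angle, and the front door is shut (within 0.07 rad), all through the last second (all of step 3 and angular speed of lid below 0.1 rad/s); the arm keeps its last pose, push and grip.
It fails at once if the pointer arm is moved from its setting (tip over 8 mm) (distance of pointer_tip from where it was at the start of the episode above 0.008 m).
It fails at once if a bystander is shifted by more than 20 mm (distance of any of amber_tall, amber_short, white_bottle, dropper, beaker, jar from where it was at the start of the episode above 0.02 m).
It also fails if it takes over 48 s, if anything falls off the work surface, if the arm or the gripper's body presses on something with over 40 N, if the wrist force passes 120 N, or if a joint passes its speed limit or range.

### The arm

A 7-joint arm with a two-finger parallel gripper is mounted at the origin on the work surface. World frame = base frame: x ahead of the robot, y to its left, z up, the work surface at z = 0. Lengths are in m, angles in rad, forces in N, time in s.
With the tool pointing down it reaches from about 0.425 to 0.875 m from the base axis. Payload 9.9 kg.
Tool frame: the origin (TCP) lies midway between the tips of the shut fingers; the grasp point (between the pads) lies arm.tcp_to_grasp behind it (arm.tcp_to_grasp is the distance from the TCP to the grasp point, in m); z points along the fingers, y is the line along which they close (so a half turn about z gives the same grasp; the last joint's range is limited). The gripper opens to 85 mm and grips with 20 to 120 N. Pads are 22 mm wide; open, the fingers measure 114 mm over their backs; the gripper's body (76 mm by 85 mm) begins 54 mm behind the grasp point. The pads swing forward as they close: fully open they stand 13 mm farther back than shut.
Start: joints at [-0.084, 0.576, 0.025, 1.437, -0.015, 1.129, -0.057], TCP at [0.675, 0, 0.231] pointing down, gripper open.
Joint ranges: [-2.76, 2.76], [-0.34, 2.15], [-1.52, 1.57], [0.19, 2.46], [-1.09, 4.23], [0.17, 1.99], [-2.82, 2.82]. Speed limits (rad/s): [2.22, 2.22, 3.01, 3.01, 3.14, 3.14, 3.14].

### API

Orientations are given as a rotation vector (axis times angle).
In Python, from plant import arm gives the robot as it stands. The module is installed in compiled form; this text tells all that it offers.
- The arm moves only by the shell command python3 -m creep 'ROWS' [FORCE]. ROWS is text: rows parted by semicolons, each of 7 numbers parted by spaces: the shift along the tool's x, y, z in mm, then the turn, a rotation vector about the tool's x, y, z in degrees, then the opening, from -1 (shut) to 1 (fully open). A call has 1 to 20 rows; each row shifts and turns the commanded pose from where the row before left it, along the tool's axes as they then stand; what a row does not reach is not made up. A row lasts 1/10 s, in which the tool goes at most 50 mm and 8.59 degrees, less where a joint would pass 70% of its speed; a pose out of reach is approached as far as the arm can. A call with a gripper value outside its range is refused whole. The fingers move at their own pace and stop on an object; FORCE is the grip in N (left out, the last holds). Time passes only in rows, so rows that do not move let the fingers close. It gives the time, the measured TCP pose, the force, the opening and the grip force at its end, in the units of the state.
- arm.get_obs(): the state, without advancing time (a new reading comes with each control period).
- arm.capture(name): name is "scene" or "side" or "wrist"; returns the picture (400x640x3 uint8, red, green, blue); there is no depth.
- arm.camera_info(name): a dict with "fx", "fy", "cx", "cy" (pixels), "cam_to_world" (4x4, takes a point from camera to world coordinates). Camera axes: x right, y down, z forward; pixel columns grow to the right and rows downward; lengths in m; the calibration is good to about 2 mm. A picture is of the moment at which its call begins: read the wrist's pose just before it. camera_info takes no time and is no camera call; for the wrist camera it gives the pose at the moment of the call.
- arm.hand_in(): hands the job in; it is judged then, once.
The state is a dict: "time": time; "joint_positions": joint angles; "qd": joint speeds; "joint_torque": joint torques, N m; "tool_pos": TCP position; "eef_rot": TCP orientation; "ft_force": force on the tool from outside, world axes, zero at the start; "moment": the same for the moment, N m; "grip_width": finger opening in m; "gripper_force": force on a finger pad.
Only numpy, scipy, OpenCV 4.12 (cv2) and the standard library are available. Lean on these libraries where they do the work, as an engineer would, in place of code of your own. Each camera call takes 0.05 s, during which the arm holds its last target. There are 200 camera calls.

## Working session

There is one attempt and no reset: what is moved stays moved. The work goes in short steps, Python scripts to look and compute and a shell command to move; the robot and the scene stay as the last step left them, time stands still between calls to the robot, and variables do not carry over. Pictures are saved under pics/ and viewed, at most 10 in all, crops included, and the job is handed in when it is done.

```bash
mkdir -p pics; python3 - <<'E'
from plant import arm
import cv2,numpy as np
np.set_printoptions(precision=4,suppress=True)
o=arm.get_obs();print(o['time'],o['tool_pos'],o['eef_rot'],o['grip_width'],arm.tcp_to_grasp)
for n in("scene","side","wrist"):
    i=arm.camera_info(n);print(n,i['fx'],i['cx'],i['cy'],i['cam_to_world'])
    cv2.imwrite(f"pics/{n}0.png",arm.capture(n)[:,:,::-1])
E
```

```text
0.0 [ 0.6746 -0.      0.2304] [-2.2206 -2.2207  0.002 ] 0.08529474203116619 0.0187
scene 499.5496984929881 317.2314345772378 193.25756192033163 [[-0.8285  0.3533 -0.4344  1.0205]
 [ 0.5596  0.4964 -0.6636  0.7512]
 [-0.0188 -0.7929 -0.609   0.7803]
 [ 0.      0.      0.      1.    ]]
side 459.4832294848028 316.46048786882227 199.53601812051318 [[ 0.9035 -0.2274  0.3632  0.1244]
 [-0.4283 -0.4515  0.7828 -0.8988]
 [-0.014  -0.8628 -0.5053  0.7182]
 [ 0.      0.      0.      1.    ]]
wrist 284.55224787798653 321.7517170346402 201.61635468624024 [[ 1.      0.0009 -0.0024  0.6754]
 [ 0.0003 -0.9646 -0.2637  0.0672]
 [-0.0026  0.2637 -0.9646  0.3726]
 [ 0.      0.      0.      1.    ]]
```

View pics/scene0.png

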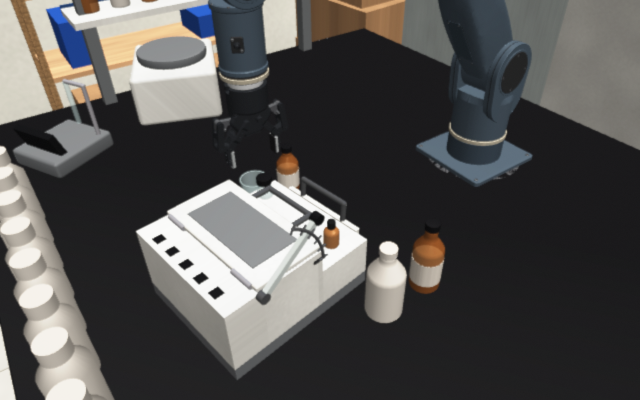

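View pics/side0.png

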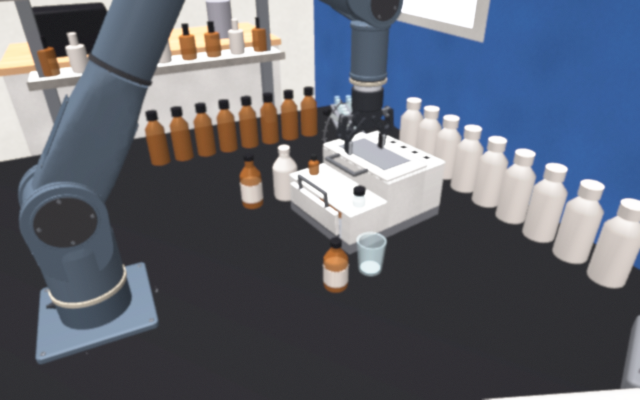

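View pics/wrist0.png

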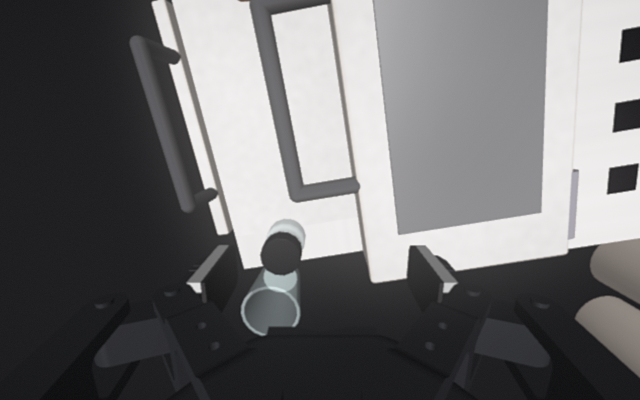

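The scene view shows the pointer's tip near (317,218) and its pivot near (263,296). The wrist view shows the door bar from (137,40) to (188,208) and the lid bar from (262,5) to (296,193). I'll zoom in to get finer pixels.

```bash
python3 - <<'E'
import cv2,numpy as np
s=cv2.imread('pics/scene0.png')[165:315,240:380];w=cv2.imread('pics/wrist0.png')[0:230,110:380]
a=cv2.resize(s,None,fx=3,fy=3,interpolation=2);b=cv2.resize(w,None,fx=1.35,fy=1.35)
c=np.zeros((460,800,3),np.uint8);c[:450,:420]=a;c[:b.shape[0],425:425+b.shape[1]]=b
cv2.imwrite('pics/z0.png',c)
E
```

```text
(no output)
```

View pics/z0.png

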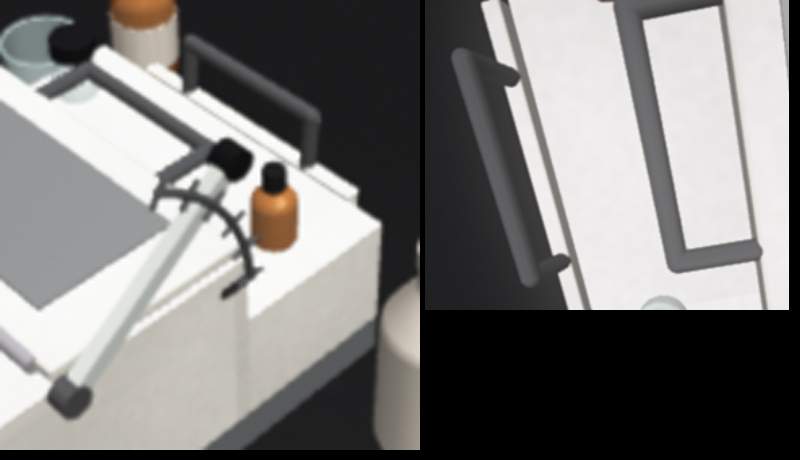

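Zoom readings: tip (316.7,218) and pivot (263.3,297.3) in scene. The door bar and lid bar ends are visible in both views, so I'll triangulate them.

```bash
cat > h.py <<'E'
from plant import arm
import numpy as np
np.set_printoptions(precision=4,suppress=True)
def ray(n,p):
    i=arm.camera_info(n);M=i['cam_to_world']
    M=np.array(M);d=M[:3,:3]@np.array([(p[0]-i['cx'])/i['fx'],(p[1]-i['cy'])/i['fy'],1]);return M[:3,3],d/np.linalg.norm(d)
def plane(n,p,c,nv):
    o,d=ray(n,p);return o+d*(np.dot(nv,np.array(c)-o)/np.dot(nv,d))
def tri(*vs):
    A=0;b=0;R=[ray(*v) for v in vs]
    for o,d in R:
        P=np.eye(3)-np.outer(d,d);A=A+P;b=b+P@o
    x=np.linalg.solve(A,b);return x,[float(np.linalg.norm((np.eye(3)-np.outer(d,d))@(x-o))) for o,d in R]
E
python3 - <<'E'
from h import *
Z=[0,0,1.]
for nm,w,s,z in[("dR",(188.5,207.4),(303.7,179.7),.148),("dL",(136,42),(345,204.3),.148),("lR",(297.4,194),(270.7,188.3),.175),("lL",(256,4),(311,215),.175)]:
    print(nm,tri(("wrist",w),("scene",s)),plane("wrist",w,[0,0,z],Z),plane("scene",s,[0,0,z],Z))
R=plane("wrist",(297.4,194),[0,0,.175],Z);L=plane("wrist",(256,4),[0,0,.175],Z)
u=(L-R);u/=np.linalg.norm(u);print("len",np.linalg.norm(L-R),"yaw",np.arctan2(-u[0],u[1]))
mid=(L+R)/2;x=np.array([u[1],-u[0],0])
for yo in(.15,.155,.16):
    t=plane("scene",(316.7,218),mid+yo*u,u);p=plane("scene",(263.3,297.3),mid+yo*u,u)
    v=p-t;print(yo,t,p,np.linalg.norm(v),np.arctan2(-v[2],v@x),"hinge should be",mid+.19*x+yo*u)
    q=mid+.19*x+yo*u;v=q-t;print(np.linalg.norm(v),np.arctan2(-v[2],v@x))
E
```

```text
dR (array([ 0.5625, -0.0008,  0.1426]), [2.5498636690493837e-05, 2.5498636690519106e-05]) [0.5651 0.0008 0.148 ] [0.5664 0.0055 0.148 ]
dL (array([0.5427, 0.1235, 0.1467]), [0.0005029422718084429, 0.0005029422718081988]) [0.5429 0.1233 0.148 ] [0.5443 0.125  0.148 ]
lR (array([0.6558, 0.0189, 0.1719]), [0.0017027904625224763, 0.0017027904625222692]) [0.6576 0.0188 0.175 ] [0.6562 0.0234 0.175 ]
lL (array([0.6346, 0.1381, 0.1726]), [0.00012196804928311769, 0.00012196804928308413]) [0.6352 0.1372 0.175 ] [0.6359 0.1405 0.175 ]
len 0.12053424185723213 yaw 0.18726602661527078
0.15 [0.6869 0.2384 0.2605] [0.8061 0.261  0.1704] 0.1511374429952268 0.6390478465678124 hinge should be [0.8051 0.2608 0.175 ]
0.1476101007420021 0.6181552000722028
0.155 [0.6907 0.2442 0.2664] [0.8086 0.2665 0.1773] 0.14942683860993466 0.6390478465678131 hinge should be [0.8042 0.2657 0.175 ]
0.1473105018732379 0.669563444083711
0.16 [0.6945 0.25   0.2723] [0.811  0.2721 0.1842] 0.14771623422464256 0.6390478465678129 hinge should be [0.8033 0.2706 0.175 ]
0.14740119892706924 0.7210446099327192
```

```bash
python3 - <<'E'
from h import *
Z=[0,0,1.];H=np.array([.564,.0635,0]);a=.181;x=np.array([np.cos(a),np.sin(a),0]);u=np.array([-np.sin(a),np.cos(a),0])
for n,c,p in[("amberR","side",(336,288)),("beaker","side",(370,270)),("amberL","scene",(425,287)),("white","scene",(384,314)),("amberL","side",(251,203)),("white","side",(286,197))]:
    q=plane(c,p,[0,0,0],Z);print(n,q,"unit",(q-H)@x,(q-H)@u)
E
python3 -m creep '0 0 0 0 0 -5 1; 20 -25 0 0 0 -5.4 1; 22 -28 0 0 0 0 1; 22 -28 0 0 0 0 1; 19 -27 0 0 0 0 1;0 0 0 0 0 0 1' 30
python3 - <<'E'
from h import *
import cv2
o=arm.get_obs();print(o['time'],o['tool_pos'],o['eef_rot'],o['ft_force'])
print(arm.camera_info("wrist")['cam_to_world'])
cv2.imwrite("pics/w1.png",arm.capture("wrist")[:,:,::-1])
E
```

```text
amberR [ 0.5068 -0.1746  0.    ] unit -0.0990763052179415 -0.22390616967072222
beaker [ 0.6116 -0.1532  0.    ] unit 0.007785129756620976 -0.22172215956391858
amberL [0.4604 0.2906 0.    ] unit -0.06100885765052423 0.24200843379872247
white [0.5738 0.2957 0.    ] unit 0.051485638006903034 0.22664728950115254
amberL [0.4523 0.2851 0.    ] unit -0.0699785142809824 0.23805395955088376
white [0.5622 0.2708 0.    ] unit 0.03555712330034896 0.2042570088679588
time: 0.75
tool_pos: [0.5517, 0.0671, 0.2315]
eef_rot: [-2.005, -2.415, 0.001]
ft_force: [-0.4, -0.3, -0.8]
grip_width: 0.0855
gripper_force: 0.0
0.75 [0.5517 0.0671 0.2315] [-2.005  -2.4154  0.0012] [-0.423  -0.3058 -0.84  ]
[[ 0.9829  0.1788  0.0451  0.5405]
 [ 0.1843 -0.9483 -0.2582  0.133 ]
 [-0.0034  0.2621 -0.965   0.3736]
 [ 0.      0.      0.      1.    ]]
```

View pics/w1.png

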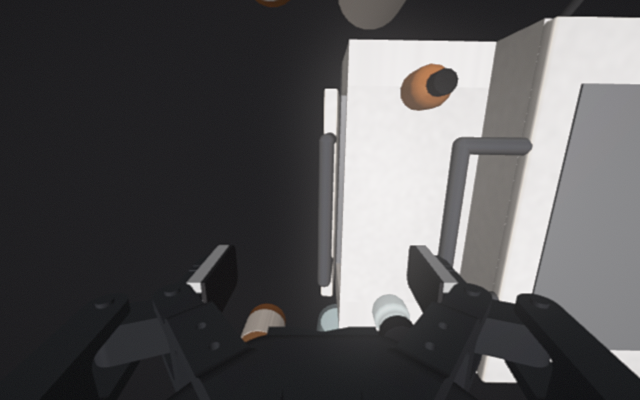

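The door bar runs from (327,137) to (324,285), midway between the fingers and almost parallel to the pads. Next I'll compute its exact offset.

```bash
python3 - <<'E'
from h import *
from scipy.spatial.transform import Rotation as R
Z=[0,0,1.];o=arm.get_obs();T=R.from_rotvec(o['eef_rot']).as_matrix()
a=plane("wrist",(327.3,137),[0,0,.149],Z);b=plane("wrist",(324,286),[0,0,.149],Z)
print(a,b,np.linalg.norm(a-b),"yaw",np.arctan2(-(a-b)[0],(a-b)[1]),"tool dx",T.T@((a+b)/2-o['tool_pos']))
p=plane("wrist",(460,142),[0,0,.175],Z);q=plane("wrist",(447,265),[0,0,.175],Z);print(p,q,np.arctan2(-(p-q)[0],(p-q)[1]))
E
```

```text
[0.5481 0.1231 0.149 ] [ 0.5696 -0.0047  0.149 ] 0.12956987484871 yaw 0.16650732529447507 tool dx [-0.0074  0.0036  0.0826]
[0.6374 0.1375 0.175 ] [0.6562 0.0465 0.175 ] 0.2040594588410245
```

```bash
python3 -m creep '-7 3 35 0 0 0 1; 0 0 35 0 0 0 1; 0 0 30 0 0 0 1; 0 0 0 0 0 0 0; 0 0 0 0 0 0 -1; 0 0 0 0 0 0 -1; 0 0 0 0 0 0 -1; 0 0 0 0 0 0 -1; 0 0 0 0 0 0 -1; 0 0 0 0 0 0 -1' 30
```

```text
time: 1.8
tool_pos: [0.5598, 0.0584, 0.1325]
eef_rot: [2.011, 2.413, 0.001]
ft_force: [-2.2, -0.5, 7.5]
grip_width: 0.0108
gripper_force: 29.2
```

```bash
python3 -m creep '0 -8 1 0 0 0 -1; 0 -8 1.5 0 0 0 -1; 0 -8 2 0 0 0 -1; 0 -7 2.5 0 0 0 -1; 0 -7 3 0 0 0 -1; 0 -6 3 0 0 0 -1; 0 0 0 0 0 0 -1;0 0 0 0 0 0 -1' 30
```

```text
time: 2.6
tool_pos: [0.5148, 0.0505, 0.1177]
eef_rot: [-2.009, -2.412, 0.003]
ft_force: [-2.1, 3.4, 0.6]
grip_width: 0.0106
gripper_force: 31.2
```

```bash
python3 -m creep '0 -7 4 0 0 0 -1; 0 -6 4 0 0 0 -1; 0 -5 4.5 0 0 0 -1; 0 -5.5 5 0 0 0 -1; 0 -5 5.5 0 0 0 -1; 0 -5 5.5 0 0 0 -1; 0 -4 6 0 0 0 -1; 0 -4 6 0 0 0 -1; 0 -4 6.5 0 0 0 -1; 0 0 0 0 0 0 -1;0 0 0 0 0 0 -1' 30
```

```text
time: 3.7
tool_pos: [0.4704, 0.0428, 0.0705]
eef_rot: [-2.008, -2.413, 0.002]
ft_force: [0.4, 6.0, -4.0]
grip_width: 0.0108
gripper_force: 32.9
```

```bash
python3 -m creep '0.5 -3 6 0 0 0 -1; 0.5 -2.5 6 0 0 0 -1; 0 -2 6 0 0 0 -1; 0 -1.5 6 0 0 0 -1; 0 -1 6 0 0 0 -1; 0 -0.5 6 0 0 0 -1; 0 0 2 0 0 0 -1;0 0 0 0 0 0 -1;0 0 0 0 0 0 -1' 30
```

```text
time: 4.6
tool_pos: [0.4582, 0.0407, 0.0321]
eef_rot: [-2.009, -2.411, 0.007]
ft_force: [-7.2, 1.1, -1.0]
grip_width: 0.0106
gripper_force: 34.4
```

```bash
python3 -m creep '0 0 2 0 0 0 -1;0 0 2 0 0 0 -1;0 0 0 0 0 0 -1;0 0 0 0 0 0 -1' 30
```

```text
time: 5.0
tool_pos: [0.4577, 0.0406, 0.0282]
eef_rot: [-2.009, -2.411, 0.008]
ft_force: [-7.3, 1.6, 2.8]
grip_width: 0.0111
gripper_force: 35.1
```

```bash
python3 -m creep '0 0 3 0 0 0 -1;0 0 2 0 0 0 -1;0 0 0 0 0 0 -1' 30; python3 - <<'E'
from h import *
import cv2
s=arm.capture("side")[:,:,::-1][120:270,220:420];w=arm.capture("wrist")[:,:,::-1]
c=np.zeros((600,800,3),np.uint8);c[:300,:400]=cv2.resize(s,None,fx=2,fy=2,interpolation=2);c[300:550,400:]=cv2.resize(w,(400,250));c[:300,400:]=cv2.resize(w[100:340,160:480],(400,300))
cv2.imwrite("pics/d1.png",c)
E
```

```text
time: 5.3
tool_pos: [0.4578, 0.0401, 0.0243]
eef_rot: [-2.01, -2.411, 0.007]
ft_force: [-12.7, 1.1, 23.9]
grip_width: 0.0109
gripper_force: 39.1
```

View pics/d1.png

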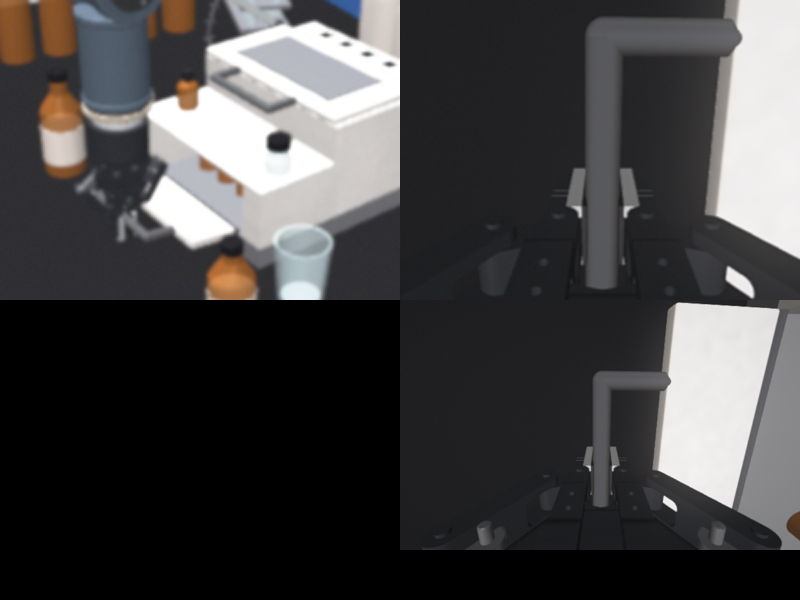

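The side view shows the door down and level, and 24 N of upward force means it's against its stop. I'll reverse the arc now.

```bash
python3 -m creep '0 0 -4 0 0 0 -1; 0 1 -8 0 0 0 -1; 0 2 -8 0 0 0 -1; 0 2.5 -8 0 0 0 -1; 0 3 -7.5 0 0 0 -1; 0 3.5 -7.5 0 0 0 -1; 0 4 -7 0 0 0 -1; 0 5 -7 0 0 0 -1; 0 5 -6 0 0 0 -1; 0 6 -6 0 0 0 -1; 0 6 -5.5 0 0 0 -1;0 0 0 0 0 0 -1;0 0 0 0 0 0 -1' 30
```

```text
time: 6.7
tool_pos: [0.4953, 0.0466, 0.099]
eef_rot: [-2.01, -2.41, 0.008]
ft_force: [-13.7, -3.1, 15.5]
grip_width: 0.0112
gripper_force: 36.1
```

```bash
python3 -m creep '0 -1 -3 0 0 0 -1; 0 6 -6 0 0 0 -1; 0 6.5 -5.5 0 0 0 -1; 0 7 -5 0 0 0 -1; 0 7 -4.5 0 0 0 -1; 0 7.5 -3.5 0 0 0 -1; 0 0 0 0 0 0 -1;0 0 0 0 0 0 -1' 30
```

```text
time: 7.5
tool_pos: [0.5327, 0.0535, 0.1247]
eef_rot: [2.011, 2.412, 0.001]
ft_force: [10.8, -0.8, -28.5]
grip_width: 0.0106
gripper_force: 29.9
```

```bash
python3 -m creep '0 5 3 0 0 0 -1; 0 7 0 0 0 0 -1; 0 7 -1 0 0 0 -1; 0 6 -0.5 0 0 0 -1;0 0 0 0 0 0 -1;0 0 0 0 0 0 -1' 30
```

```text
time: 8.1
tool_pos: [0.558, 0.0579, 0.127]
eef_rot: [2.01, 2.409, 0.005]
ft_force: [-1.2, -2.4, 15.2]
grip_width: 0.0107
gripper_force: 35.1
```

```bash
python3 -m creep '0 3 -2 0 0 0 -1; 0 3 -1 0 0 0 -1; 0 2 0 0 0 0 -1;0 0 0 0 0 0 -1;0 0 0 0 0 0 -1' 30; python3 -m creep '0 2 0 0 0 0 -1;0 2 0 0 0 0 -1;0 0 0 0 0 0 -1;0 0 0 0 0 0 -1' 30
```

```text
time: 8.6
tool_pos: [0.5632, 0.0588, 0.1276]
eef_rot: [2.012, 2.412, -0.003]
ft_force: [-1.8, -4.9, -1.2]
grip_width: 0.0104
gripper_force: 33.6
time: 9.0
tool_pos: [0.5654, 0.0592, 0.1277]
eef_rot: [-2.011, -2.411, 0.006]
ft_force: [-8.4, -6.0, 6.9]
grip_width: 0.011
gripper_force: 34.2
```

```bash
python3 -m creep '0 2 -1 0 0 0 -1;0 2 0 0 0 0 -1;0 0 0 0 0 0 -1;0 0 0 0 0 0 -1' 30;  python3 -m creep '0 2 0 0 0 0 -1;0 0 0 0 0 0 -1;0 0 0 0 0 0 -1' 30
```

```text
time: 9.4
tool_pos: [0.5653, 0.0592, 0.1277]
eef_rot: [-2.008, -2.407, 0.016]
ft_force: [-20.9, -7.2, 10.3]
grip_width: 0.0107
gripper_force: 34.7
time: 9.7
tool_pos: [0.5654, 0.0592, 0.1276]
eef_rot: [-2.007, -2.405, 0.02]
ft_force: [-27.8, -7.5, 16.5]
grip_width: 0.0106
gripper_force: 35.5
```

```bash
python3 -m creep '0 -4 1 0 0 0 -1;0 -1 0 0 0 0 -1;0 0 0 0 0 0 -1;0 0 0 0 0 0 0;0 0 0 0 0 0 1;0 0 0 0 0 0 1;0 0 0 0 0 0 1;0 0 0 0 0 0 1;0 0 -25 0 0 0 1; 0 0 -25 0 0 0 1; 0 0 -20 0 0 0 1;0 0 0 0 0 0 1;0 0 0 0 0 0 1' 30
python3 - <<'E'
from h import *
import cv2
from scipy.spatial.transform import Rotation as R
o=arm.get_obs();T=R.from_rotvec(o['eef_rot']).as_matrix();print(T)
im=arm.capture("wrist")[:,:,::-1];s=arm.capture("scene")[:,:,::-1][150:320,220:380]
print(arm.camera_info("wrist")['cam_to_world'])
c=np.zeros((600,800,3),np.uint8);c[:400,:400]=im[:,200:600];c[:425,400:]=cv2.resize(s,None,fx=2.5,fy=2.5,interpolation=2)
cv2.imwrite("pics/s2.png",c)
cv2.imwrite("pics/w2.png",im)
E
```

```text
time: 11.0
tool_pos: [0.5683, 0.061, 0.1978]
eef_rot: [2.011, 2.413, 0.001]
ft_force: [-0.3, -0.4, -0.5]
grip_width: 0.0855
gripper_force: 0.0
[[-0.1806  0.9836  0.0006]
 [ 0.9836  0.1806  0.0001]
 [ 0.      0.0006 -1.    ]]
[[ 0.9835  0.1752  0.0451  0.5566]
 [ 0.1809 -0.9487 -0.2595  0.1271]
 [-0.0027  0.2634 -0.9647  0.339 ]
 [ 0.      0.      0.      1.    ]]
```

View pics/s2.png

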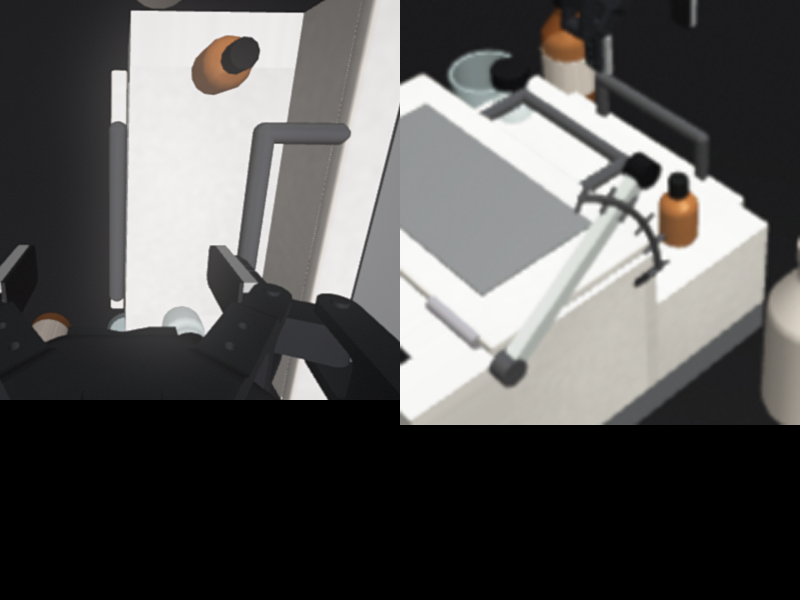

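Door bar is at wrist px (318,125) to (317,300), and the panel is flush against the deck, so it's shut. Before grasping the lid bar I'll compute its offset.

```bash
python3 - <<'E'
from h import *
from scipy.spatial.transform import Rotation as R
Z=[0,0,1.];o=arm.get_obs();T=R.from_rotvec(o['eef_rot']).as_matrix()
for px,z in[((318,125),.15),((317,300),.15),((461,130),.175),((447,255),.175)]:
    print(T.T@(plane("wrist",px,[0,0,z],Z)-o['tool_pos']))
E
python3 -m creep '5 35 0 0 0 0 1;0 35 0 0 0 0 1;0 0 0 0 0 0 1' 40
```

```text
[ 0.0664 -0.0018  0.0468]
[-0.0621 -0.003   0.0468]
[0.0638 0.0783 0.0217]
[-0.0124  0.0794  0.0217]
time: 11.4
tool_pos: [0.639, 0.0797, 0.196]
eef_rot: [-2.01, -2.414, -0.001]
ft_force: [0.4, -0.1, -0.6]
grip_width: 0.0854
gripper_force: 0.0
```

```bash
python3 -m creep '-3 7 0 0 0 0 -0.3;0 0 0 0 0 0 -0.3;0 0 0 0 0 0 -0.3;0 0 0 0 0 0 -0.3' 40
```

```text
time: 11.8
tool_pos: [0.643, 0.0767, 0.1979]
eef_rot: [-2.011, -2.413, 0.0]
ft_force: [-0.1, -0.6, -0.2]
grip_width: 0.0303
gripper_force: 0.0
```

```bash
python3 -m creep '0 3 0 0 0 0 -0.3;0 0 15 0 0 0 -0.3;0 0 15 0 0 0 -0.3;0 0 12 0 0 0 -0.3;0 0 0 0 0 0 -0.3' 40;  python3 -m creep '0 0 0 0 0 0 -1;0 0 0 0 0 0 -1;0 0 0 0 0 0 -1;0 0 0 0 0 0 -1;0 0 0 0 0 0 -1' 40
```

```text
time: 12.3
tool_pos: [0.6456, 0.0773, 0.1542]
eef_rot: [-2.01, -2.412, 0.003]
ft_force: [-0.5, -0.1, -0.1]
grip_width: 0.0299
gripper_force: 0.0
time: 12.8
tool_pos: [0.6465, 0.0774, 0.1562]
eef_rot: [2.011, 2.413, 0.0]
ft_force: [-3.4, -0.3, 1.1]
grip_width: 0.0109
gripper_force: 39.1
```

```bash
python3 -m creep '0 0.3 -8 0 0 0 -1;0 0.5 -8 0 0 0 -1;0 0.7 -7 0 0 0 -1;0 1 -7 0 0 0 -1;0 1.5 -8 0 0 0 -1;0 1.5 -7 0 0 0 -1;0 2 -7 0 0 0 -1;0 2 -7 0 0 0 -1;0 0 0 0 0 0 -1;0 0 0 0 0 0 -1' 40
```

```text
time: 13.8
tool_pos: [0.6551, 0.0788, 0.2152]
eef_rot: [-2.01, -2.413, 0.002]
ft_force: [-8.4, -1.0, -1.8]
grip_width: 0.0102
gripper_force: 39.0
```

```bash
python3 -m creep '0 2.5 -7 0 0 0 -1;0 2.5 -7 0 0 0 -1;0 3.5 -7 0 0 0 -1;0 3.5 -7 0 0 0 -1;0 3.5 -6.5 0 0 0 -1;0 4 -6.5 0 0 0 -1;0 0 0 0 0 0 -1;0 0 0 0 0 0 -1' 40
```

```text
time: 14.6
tool_pos: [0.6726, 0.0819, 0.2563]
eef_rot: [-2.009, -2.411, 0.007]
ft_force: [-16.1, -2.5, 3.5]
grip_width: 0.0103
gripper_force: 39.3
```

```bash
python3 -m creep '0 2.5 -5 0 0 0 -1;0 3 -5 0 0 0 -1;0 2.5 -3.5 0 0 0 -1;0 0 0 0 0 0 -1;0 0 0 0 0 0 -1;0 0 0 0 0 0 -1' 40
python3 - <<'E'
from h import *
import cv2
s=arm.capture("scene")[:,:,::-1];cv2.imwrite("pics/s3f.png",s)
c=cv2.resize(s[110:310,220:420],None,fx=3,fy=3,interpolation=2)
cv2.imwrite("pics/s3.png",c)
E
```

```text
time: 15.2
tool_pos: [0.6809, 0.0833, 0.2698]
eef_rot: [-2.01, -2.411, 0.006]
ft_force: [-13.2, -1.9, 2.3]
grip_width: 0.0106
gripper_force: 39.2
```

View pics/s3.png

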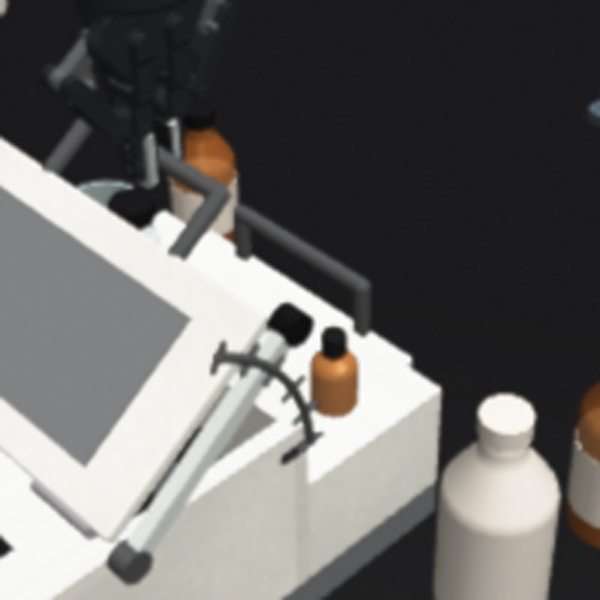

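The lid's left edge, zoom (265,320) to (125,535), is nearly parallel to the pointer, (290,325) to (130,562). The left corner of the bar is at zoom (225,193). I'll put numbers on the angles.

```bash
python3 - <<'E'
from h import *
a=.1817;x=np.array([np.cos(a),np.sin(a),0]);u=np.array([-np.sin(a),np.cos(a),0])
L=np.array([.6475,.0776,.175]);Hg=L+.19*x
f=lambda p,y:(lambda q:np.array([(q-Hg)@x,q[2]-.175]))(plane("scene",p,Hg+y*u,u))
z=lambda p:(220+p[0]/3,110+p[1]/3)
def ang(A,B):
    v=B-A;return np.arctan2(-v[1],v[0])
t=f((316.7,218),.155);p=f((263.3,297.3),.155);print("ptr0",t,p,ang(t,p))
t=f(z((290,325)),.155);p=f(z((130,562)),.155);print("ptr",t,p,ang(t,p))
l1=f(z((265,320)),.138);l2=f(z((125,535)),.138);print("lid edge",l1,l2,ang(l1,l2))
b0=f((311,215),.06);b1=f(z((225,193)),.06);print("bar",b0,b1,np.arctan2(b1[1],-b1[0]),np.arctan2(b1[1]-b0[1]*.8,-(b1[0]-(b0[0]+.19))))
E
```

```text
ptr0 [-0.1184  0.0902] [ 0.0014 -0.    ] 0.6457779155400445
ptr [-0.1183  0.0896] [ 0.0014 -0.0001] 0.6436083268905624
lid edge [-0.1159  0.0844] [-0.0091 -0.0011] 0.6750162374507935
bar [-0.1937 -0.0045] [-0.1595  0.1075] 0.5929332990938303 0.6193617896878754
```

```bash
python3 -m creep '0 0 0 0 0 0 -1;0 0 0 0 0 0 -1;0 0 0 0 0 0 -1;0 0 0 0 0 0 -1;0 0 0 0 0 0 -1;0 0 0 0 0 0 -1' 40; python3 -c "
from plant import arm
print(arm.hand_in())"
```

```text
time: 15.85
tool_pos: [0.6809, 0.0833, 0.2698]
eef_rot: [-2.01, -2.411, 0.006]
ft_force: [-12.8, -3.1, 1.8]
grip_width: 0.0106
gripper_force: 39.2
the job is handed in; nothing more can be done
None
```

I pulled the door down to its stop, pushed it fully shut, and handed the job in with the gripper holding the lid at about 0.63 rad (estimates 0.59–0.68), against about 0.645 rad for the pointer; hand-in returned no verdict.

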